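# Sift the hazelnuts out of the walnuts

### The job

Take the steel sieve by its wooden handle, lift it a few centimetres off the blue bowl and shake it from side to side above the bowl until all three hazelnuts have dropped through its slots into the bowl. Then set the sieve, with both walnuts still in it, level in the middle of the round cork trivet and let go. Leave the bowl standing where it is.

Things in the scene. Friction and masses are not known exactly. Their poses are not given: they have to be found in the camera images.
- sieve_grip (a point): the steel sieve's handle: centre of a wooden bar 111 mm long (along x), 14 mm wide (y), 22 mm high, held at both ends by upright strips over the middle of the sieve. z points up. The sieve's flat underside lies 100 mm below this point. Sieve about 300 g, loose, resting on the bowl's rim by two rails along x, 260 mm long, 120 mm apart, flush with the underside
- sieve_floor (a point): centre of the sieve floor's top face (floor 6 mm thick), axes as the handle's. Open tray 106 (x) by 150 mm (y), walls 36 mm high. Three open slots 22 mm wide run along x over the middle 74 mm of y; beyond them to either wall are solid strips 35 mm wide where the hazelnuts lie. Shaking along y (side to side, across the slots) rolls them into the slots; along x it does not
- bowl: round blue ceramic serving bowl, 230 mm across at the rim, 75 mm high, 0.9 kg, standing loose on the counter under the sieve; origin at the centre of its underside
- trivet: round cork trivet, a fixed disc 220 mm across and 12 mm thick lying on the counter; origin at the centre of its underside. (The square terracotta tile nearby is not it.)
- hazelnut1: a brown hazelnut, a ball 16 mm across (10 g), origin at its centre; it lies on one of the two solid side strips of the sieve floor and rolls easily when the sieve is moved sideways or tilted
- hazelnut2: a brown hazelnut, a ball 16 mm across (10 g), origin at its centre; it lies on one of the two solid side strips of the sieve floor and rolls easily when the sieve is moved sideways or tilted
- hazelnut3: a brown hazelnut, a ball 16 mm across (10 g), origin at its centre; it lies on one of the two solid side strips of the sieve floor and rolls easily when the sieve is moved sideways or tilted
- walnut1: a tan walnut, a ball 34 mm across (15 g), origin at its centre; it lies in the sieve's middle slot, too big to pass
- walnut2: a tan walnut, a ball 34 mm across (15 g), origin at its centre; it lies in the sieve's middle slot, too big to pass
There are look-alikes about, which are no part of the job. Leave any pink look-alike of the trivet alone.

How it is judged:
By the outcome, as a careful person would: the job done as asked, in the order asked, and still so for the second after the job is handed in, with the robot touching nothing.
It also fails if it takes over 42 s, if anything falls off the work surface, if the arm or the gripper's body presses on something with over 40 N, if the wrist force passes 120 N, or if a joint passes its speed limit or range.

### The arm

A 6-joint arm with a two-finger parallel gripper is mounted at the origin on the work surface. World frame = base frame: x ahead of the robot, y to its left, z up, the work surface at z = 0. Lengths are in m, angles in rad, forces in N, time in s.
With the tool pointing down it reaches from about 0.3 to 0.775 m from the base axis. Payload 14.6 kg.
Tool frame: the origin (TCP) lies at the very end of the fingers, on their centre line; the grasp point (between the pads) lies 19 mm behind it; z points along the fingers, y is the line along which they close (so a half turn about z gives the same grasp; the last joint's range is limited). The gripper opens to 94 mm and grips with 3 to 60 N. Pads are 16 mm wide; open, the fingers measure 119 mm over their backs; the gripper's body (75 mm by 177 mm) begins 78 mm behind the grasp point.
Start: joints at [-1.328, 0.3, 1.521, -0, 1.321, -0.067], TCP at [0.168, -0.524, 0.205] pointing down, gripper open.
Joint ranges: [-3.03, 3.03], [-0.79, 2.21], [0.23, 2.52], [-1.04, 4.18], [0, 3.07], [-2.55, 2.55]. Speed limits (rad/s): [2.22, 2.22, 2.57, 3.14, 3.14, 3.14].

### API

Orientations are given as [roll, pitch, yaw] about the fixed x, y, z axes, in that order (R = Rz(yaw) Ry(pitch) Rx(roll)).
In Python, from station import ctrl gives the robot as it stands.
- The arm moves only by the tool move_arm, never from a script. Its argument "increments" is a list of rows, each a list of 7 numbers: the opening, from 0 (shut) to 1 (fully open), then the shift along the tool's x, y, z in units of 50 mm (1.0 is 50 mm), then the turn, a rotation vector about the tool's x, y, z in rad. In form: [[claw, tx, ty, tz, rx, ry, rz], ...]. A call has 1 to 20 rows; each row shifts and turns the commanded pose from where the row before left it, along the tool's axes as they then stand; what a row does not reach is not made up. A row lasts 1/10 s, in which the tool goes at most 50 mm and 8.59 degrees, less where a joint would pass 70% of its speed; a pose out of reach is approached as far as the arm can. A call is refused whole if a number of a shift passes 1 or a number of a turn 0.15, either way. A call with a gripper value outside its range is refused whole. The fingers move at their own pace and stop on an object; "force" is the grip in N (left out, the last holds). Time passes only in rows, so rows that do not move let the fingers close. It gives the time, the measured TCP pose, the force, the opening and the grip force at its end, in the units of the state.
- ctrl.get_obs(): the state, without advancing time (a new reading comes with each control period).
- ctrl.camera(name): name is "side" or "top"; returns a dict with "color" (480x640x3 uint8, blue, green, red), "K" (3x3 intrinsics, pixels), "distortion" ([k1, k2, p1, p2, k3] as OpenCV has them; the pictures are not rectified), "pose" (4x4, takes a point from camera to world coordinates). Camera axes: x right, y down, z forward; pixel columns grow to the right and rows downward; lengths in m; the calibration is good to about 2 mm. A picture is of the moment at which its call begins. There is no depth.
- ctrl.hand_in(): hands the job in; it is judged then, once.
Trained networks look in a picture, given as the dict that the camera call returned (one of the last four; its "shot" number tells which), for a name from the list of things; names that differ only in an ending like _2 or _b are one class to them, and where a whole thing is asked for, a point or a joint stands for the part that bears it (a point fixed in the world has none). Each returns a list of dicts, best first, with "conf" (0 to 1); they miss things now and then, are a little off and sometimes report something else, mostly with a low value. They report only what shows in the picture. A call takes as long as a camera call. They do not tell look-alikes from the thing itself.
- ctrl.cut_out(name, picture): "mask" (480x640 bool, what is visible of it) and "centre" ([row, column] in pixels, amid what is visible of it).
The state is a dict: "time_s": time; "qpos": joint angles; "joint_vel": joint speeds; "tau": joint torques, N m; "ee_pos": TCP position; "eef_rot": TCP orientation; "force": force on the tool from outside, world axes, zero at the start; "moment": the same for the moment, N m; "grip_width": finger opening in m; "grip_force": force on a finger pad.
Only numpy, scipy, OpenCV 4.12 (cv2) and the standard library are available. Lean on these libraries where they do the work, as an engineer would, in place of code of your own. Each camera call takes 0.05 s, during which the arm holds its last target. There are 200 camera calls.

## Working session

There is one attempt and no reset: what is moved stays moved. The work goes in short steps, Python scripts to look and compute and a tool call to move; the robot and the scene stay as the last step left them, time stands still between calls to the robot, and variables do not carry over. Pictures are saved under pics/ and viewed, at most 10 in all, crops included, and the job is handed in when it is done.

Besides the shell and the picture viewer there is one more tool, called as name(argument=value, ...), one argument or row to a line, values as JSON. move_arm: Moves the arm, as the interface text tells. Its arguments: {"type":"object","properties":{"increments":{"type":"array","items":{"type":"array","items":{"type":"number"}}},"force":{"type":"number"}},"required":["increments"]}

```bash
ls; mkdir -p pics
python3 - <<'E'
from station import ctrl
import cv2,numpy as np,pickle
for n in("side","top"):
    c=ctrl.camera(n); cv2.imwrite(f"pics/{n}0.png",c["color"]); pickle.dump(c,open(f"{n}0.pkl","wb"))
    print(n,np.round(c["pose"],3).tolist(),np.round(c["K"],1).tolist(),c["distortion"])
    for k in("sieve_grip","sieve_floor","bowl","trivet","hazelnut1","walnut1"):
        print(k,[(round(d["conf"],2),np.round(d["centre"]).tolist(),int(d["mask"].sum())) for d in ctrl.cut_out(k,c)])
print(ctrl.get_obs())
E
```

```text
pics
side [[0.972, -0.158, 0.173, 0.29], [-0.234, -0.61, 0.757, -0.828], [-0.014, -0.776, -0.63, 0.83], [0.0, 0.0, 0.0, 1.0]] [[480.3, 0.0, 318.3], [0.0, 480.3, 233.9], [0.0, 0.0, 1.0]] [-0.11319844  0.          0.          0.          0.        ]
sieve_grip [(0.86, [331.0, 420.0], 3664)]
sieve_floor [(0.74, [333.0, 419.0], 3519)]
bowl [(0.6, [348.0, 414.0], 4172)]
trivet [(0.9, [367.0, 282.0], 7491), (0.8, [274.0, 366.0], 4505)]
hazelnut1 [(0.34, [351.0, 410.0], 4481)]
walnut1 [(0.68, [336.0, 429.0], 232), (0.54, [335.0, 402.0], 229)]
top [[-0.018, -0.985, 0.17, 0.278], [-1.0, 0.019, 0.006, 0.013], [-0.009, -0.17, -0.985, 1.296], [0.0, 0.0, 0.0, 1.0]] [[624.6, 0.0, 321.8], [0.0, 624.6, 246.6], [0.0, 0.0, 1.0]] [0.01551008 0.         0.         0.         0.        ]
sieve_grip [(0.9, [184.0, 488.0], 3989), (0.44, [189.0, 466.0], 6085)]
sieve_floor [(0.74, [185.0, 482.0], 4166), (0.23, [193.0, 505.0], 42)]
bowl [(0.96, [188.0, 467.0], 5721)]
trivet [(0.67, [161.0, 457.0], 47), (0.58, [320.0, 445.0], 8824), (0.56, [202.0, 334.0], 8281)]
hazelnut1 [(0.49, [196.0, 504.0], 52), (0.41, [184.0, 446.0], 53), (0.41, [163.0, 458.0], 60)]
walnut1 [(0.68, [191.0, 474.0], 129), (0.43, [174.0, 482.0], 143)]
{'time_s': 0.7, 'qpos': array([-1.32758137e+00,  2.99903082e-01,  1.52103005e+00,  8.25517169e-06,
        1.32069908e+00, -6.66046390e-02]), 'joint_vel': array([ 7.81814404e-04,  1.35219104e-04, -2.90171231e-04,  5.61568682e-05,
        3.06902642e-03, -6.40304193e-04]), 'tau': array([ 1.37025498e-03, -5.31572306e+01, -3.52877855e+01,  7.09094410e-02,
        2.12028692e-02, -1.11694666e-05]), 'ee_pos': array([ 0.16767927, -0.52379327,  0.20543117]), 'eef_rot': array([-3.14155372e+00, -1.06130182e-05,  3.09817554e-01]), 'force': array([-0.05462403,  0.02037603, -0.66850411]), 'moment': array([0.04825798, 0.0211687 , 0.03927317]), 'grip_force': 0.0, 'grip_width': 0.09385134520715667}
```

View pics/side0.png

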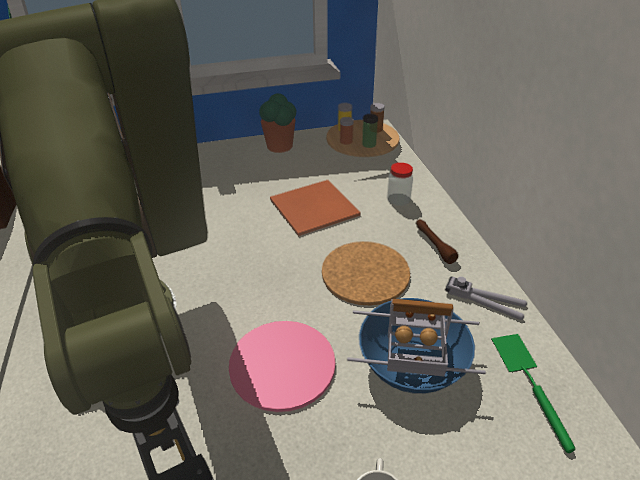

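View pics/top0.png

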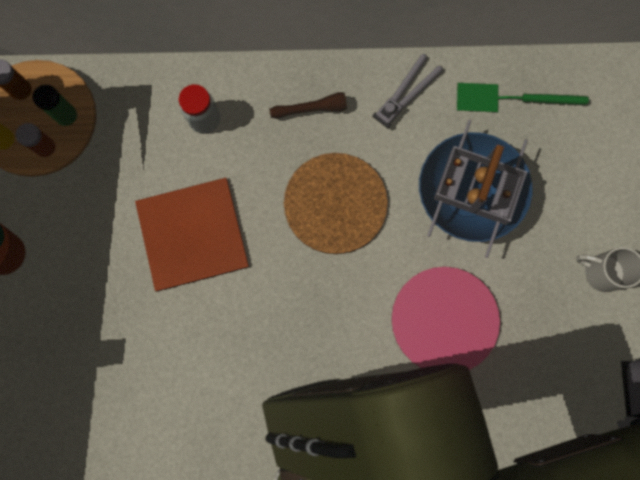

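Run:
```python
import cv2,numpy as np
a=cv2.imread("pics/top0.png")[135:245,400:540];b=cv2.imread("pics/side0.png")[270:400,350:490]
cv2.imwrite("pics/crop0.png",np.hstack([cv2.resize(a,(400,314),interpolation=2),cv2.resize(b,(338,314),interpolation=2)]))
```

```text
(no output)
```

View pics/crop0.png

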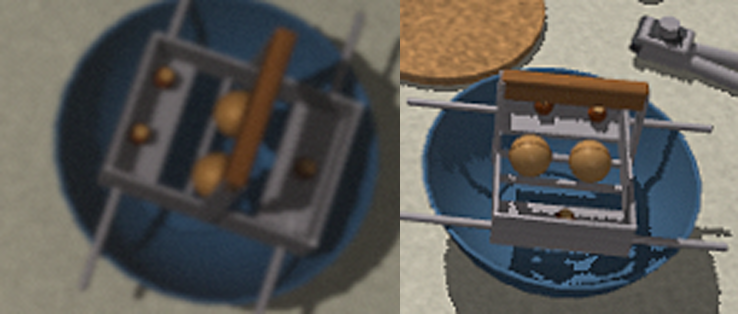

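The cork trivet is at top (335,203) and side (366,272). The pink disc at top (445,320) and side (282,366) is the look-alike, and the terracotta square at top (192,234) isn't it either. The crop confirms the sieve is on the blue bowl, with the bar running from top (483,199) to (500,146) and side (393,303) to (452,308). Two hazelnuts lie on the far (+y) strip and one on the near strip. Next I'll fit the bar box in both views.

```bash
cat > h.py <<'E'
import cv2,numpy as np,pickle
from scipy.optimize import minimize
from scipy.spatial.transform import Rotation as R
def proj(c,P):
    T=np.linalg.inv(c["pose"]); return cv2.projectPoints(np.asarray(P,float).reshape(-1,3),cv2.Rodrigues(T[:3,:3])[0],T[:3,3],c["K"],c["distortion"])[0][:,0]
def plane(c,px,z):
    u=cv2.undistortPoints(np.asarray(px,float).reshape(-1,1,2),c["K"],c["distortion"])[:,0]
    d=np.c_[u,np.ones(len(u))]@c["pose"][:3,:3].T; o=c["pose"][:3,3]
    return o+d*((z-o[2])/d[:,2])[:,None]
BOX=np.array([[a,b,e] for a in(-.0555,.0555) for b in(-.007,.007) for e in(-.011,.011)])
def barpts(p): 
    return BOX@R.from_euler("z",p[3]).as_matrix().T+p[:3]
def barmask(c,roi):
    hsv=cv2.cvtColor(c["color"],cv2.COLOR_BGR2HSV); m=cv2.inRange(hsv,(5,150,50),(16,255,230)); k=np.zeros_like(m)
    x0,y0,x1,y1=roi; k[y0:y1,x0:x1]=m[y0:y1,x0:x1]
    k=cv2.morphologyEx(k,cv2.MORPH_OPEN,np.ones((3,3)))
    n,l,s,_=cv2.connectedComponentsWithStats(k); return (l==1+np.argmax(s[1:,4])).astype(np.uint8)
def fitbar(cs,ms,p0):
    S=8
    def f(p):
        e=0
        for c,m in zip(cs,ms):
            q=np.zeros(m.shape,np.uint8); h=cv2.convexHull(np.round(proj(c,barpts(p))*S).astype(np.int32))
            x=cv2.fillConvexPoly(q,h,255,cv2.LINE_AA,3)/255.
            e+=1-np.minimum(x,m).sum()/np.maximum(x,m).sum()
        return e
    r=None
    for _ in range(3):
        sim=np.vstack([p0]+[np.array(p0)+d for d in np.diag([.01,.01,.01,.08])])
        r=minimize(f,p0,method="Nelder-Mead",options=dict(initial_simplex=sim,xatol=1e-4,fatol=1e-4)); p0=r.x
    return r.x,r.fun
E
python3 - <<'E'
from h import *
s,t=[pickle.load(open(n+"0.pkl","rb")) for n in("side","top")]
a=plane(t,[[500,146],[483,199]],.16); print(a)
ms=[barmask(s,(380,290,465,325)),barmask(t,(470,135,515,215))]
print([m.sum() for m in ms])
p,e=fitbar([s,t],ms,[*a.mean(0),-.3]); print("bar",p.round(4),e)
from station import ctrl
out=[]
for n,c,xy in(("side",s,(366,272)),("top",t,(335,203))):
    hsv=cv2.cvtColor(c["color"],cv2.COLOR_BGR2HSV); m=cv2.inRange(hsv,(5,90,60),(20,255,255))
    m=cv2.morphologyEx(m,cv2.MORPH_CLOSE,np.ones((5,5)))
    n_,l=cv2.connectedComponents(m); m=(l==l[xy[1],xy[0]]).astype(np.uint8)
    k=max(cv2.findContours(m,0,1)[0],key=cv2.contourArea)
    w=plane(c,k[:,0],.012)[:,:2].astype(np.float32); print(n,"trivet",m.sum(),cv2.fitEllipse(w*1000))
    v=c["color"].copy()
    cv2.polylines(v,[cv2.convexHull(proj(c,barpts(p)).round().astype(int))],True,(0,255,0),1)
    cv2.drawContours(v,[k],-1,(255,0,0),1)
    out.append(v)
# bowl rim
m=cv2.inRange(cv2.cvtColor(t["color"],cv2.COLOR_BGR2HSV),(95,100,20),(120,255,255)); m[:,:400]=0;m[:100]=0;m[260:]=0
k=np.vstack(cv2.findContours(m,0,1)[0])[:,0]; w=plane(t,cv2.convexHull(k.astype(np.int32))[:,0],.075)[:,:2].astype(np.float32)
print("bowl top",cv2.fitEllipse(w*1000))
cv2.imwrite("pics/ov.png",np.hstack([cv2.resize(out[0][230:400,310:490],None,fx=2,fy=2),cv2.resize(out[1][130:300,380:560],None,fx=2,fy=2)]))
E
```

```text
[[ 0.66055723 -0.32020068  0.16      ]
 [ 0.55830176 -0.28197616  0.16      ]]
[np.uint64(590), np.uint64(547)]
bar [ 0.6041 -0.2913  0.1682 -0.3946] 0.8276407161975912
side trivet 5187 ((614.8632202148438, -37.799095153808594), (207.10455322265625, 332.6819152832031), 43.6043586730957)
top trivet 8256 ((594.22265625, -9.301554679870605), (217.27386474609375, 217.70098876953125), 168.29248046875)
bowl top ((607.9943237304688, -299.7140197753906), (198.95103454589844, 224.5970001220703), 96.36968994140625)
```

View pics/ov.png

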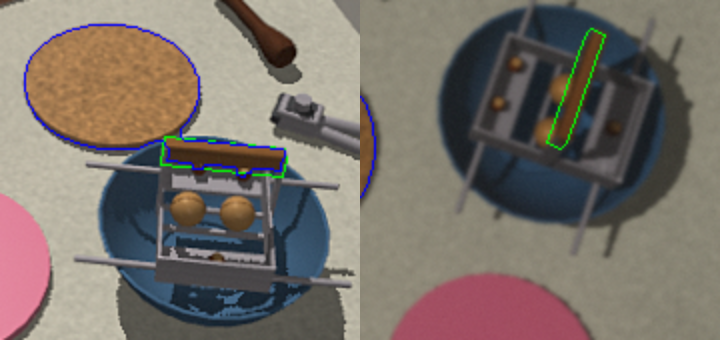

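The masks caught some walnut colour, so I'll use the bar outline read from the enlarged crop instead.

Run:
```python
from h import *
s,t=[pickle.load(open(n+"0.pkl","rb")) for n in("side","top")]
def poly(pts,off,sc,base,):
    q=(np.array(pts,float)-off)/sc+base-.0
    m=np.zeros((480,640),np.uint8); return cv2.fillConvexPoly(m,np.round(q*8).astype(np.int32),255,cv2.LINE_AA,3)/255.
mt=poly([(268,31),(277,29),(298,30),(247,188),(227,182)],(0,0),(400/140,314/110),(400,135))
md=poly([(503,71),(648,84),(645,107),(503,95)],(400,0),(338/140,314/130),(350,270))
p,e=fitbar([s,t],[md,mt],[.605,-.297,.165,-.35]); print("bar",p.round(4),e)
z=plane(s,[[366,272]],.012);print(z)
out=[]
for c in(s,t):
    v=cv2.resize(c["color"],None,fx=4,fy=4,interpolation=2)
    cv2.polylines(v,[cv2.convexHull((proj(c,barpts(p))*4+1.5).round().astype(int))],True,(0,255,0),1)
    a=np.linspace(0,6.28,80)
    for cx,cy,r,zz in((.5942,-.0093,.11,.012),(.608,-.2997,.115,.075)):
        k=np.c_[cx+r*np.cos(a),cy+r*np.sin(a),a*0+zz]; cv2.polylines(v,[(proj(c,k)*4+1.5).round().astype(int)],True,(255,255,0),1)
    # sieve underside rectangle: tray
    M=R.from_euler("z",p[3]).as_matrix()
    for zz in(-.1,-.058): cv2.polylines(v,[(proj(c,np.array([[x,y,zz] for x,y in((-.053,-.075),(.053,-.075),(.053,.075),(-.053,.075))])@M.T+p[:3])*4+1.5).round().astype(int)],True,(0,0,255),1)
    out.append(v)
cv2.imwrite("pics/ov2.png",np.hstack([out[0][940:1600,1240:1960][:,320:720],out[1][500:1160,1640:2040]][:2])[:600])
```

```text
bar [ 0.6046 -0.2956  0.1746 -0.3507] 0.4302538862682507
[[ 0.59333214 -0.01913997  0.012     ]]
```

View pics/ov2.png

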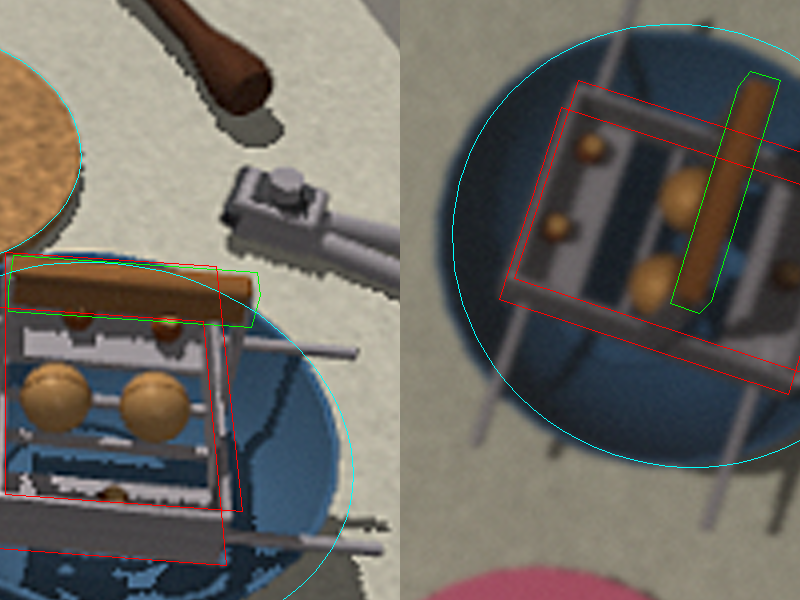

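The fitted bar centre is (0.605, -0.296, 0.175) with yaw -0.35, and the height matches the text. The cork trivet's centre is about (0.594, -0.010). Now I'll move above the bar.

move_arm(
  increments=[
    [1, 0, 0, -0.5, 0, 0, 0.1],
    [1, 0, 0, -0.5, 0, 0, 0.14],
    [1, 0, 0, -0.5, 0, 0, 0.14],
    [1, 0, 0, -0.2, 0, 0, 0.14],
    [1, 0, 0, 0, 0, 0, 0.14],
    [1, 0.47, -0.52, 0, 0, 0, 0],
    [1, 0.47, -0.52, 0, 0, 0, 0],
    [1, 0.47, -0.52, 0, 0, 0, 0],
    [1, 0.47, -0.52, 0, 0, 0, 0],
    [1, 0.47, -0.52, 0, 0, 0, 0],
    [1, 0.47, -0.52, 0, 0, 0, 0],
    [1, 0.47, -0.52, 0, 0, 0, 0],
    [1, 0.47, -0.52, 0, 0, 0, 0],
    [1, 0.47, -0.52, 0, 0, 0, 0],
    [1, 0.47, -0.52, 0, 0, 0, 0],
    [1, 0.47, -0.52, 0, 0, 0, 0],
    [1, 0.47, -0.52, 0, 0, 0, 0],
    [1, 0.3, -0.35, 0, 0, 0, 0],
    [1, 0, 0, 0, 0, 0, 0],
  ],
  force=50,
)

```text
time_s: 2.6
ee_pos: [0.5615, -0.3145, 0.2896]
eef_rot: [-3.141, 0.001, -0.347]
force: [-1.1, -0.2, 0.2]
grip_width: 0.0938
grip_force: 0.0
```

move_arm(
  increments=[
    [1, 0.34, -0.32, 0, 0, 0, 0],
    [1, 0.34, -0.32, 0.2, 0, 0, 0],
    [1, 0, 0, 0.5, 0, 0, 0],
    [1, 0, 0, 0.5, 0, 0, 0],
    [1, 0, 0, 0.4, 0, 0, 0],
    [1, 0, 0, 0, 0, 0, 0],
  ],
)

```text
time_s: 3.2
ee_pos: [0.6011, -0.298, 0.2076]
eef_rot: [-3.141, 0.005, -0.351]
force: [1.2, 0.5, 0.2]
grip_width: 0.0941
grip_force: 0.0
```

Run:
```python
from h import *
from station import ctrl
o=ctrl.get_obs(); print(o["ee_pos"],o["eef_rot"])
s=ctrl.camera("side");t=ctrl.camera("top")
for c in (s,t): print(proj(c,[o["ee_pos"],(.6046,-.2956,.175)]).round(1).tolist())
cv2.imwrite("pics/a1.png",np.hstack([cv2.resize(s["color"][220:400,340:500],(480,540),interpolation=2),cv2.resize(t["color"][120:255,420:500],(320,540),interpolation=2)]))
```

```text
[ 0.60107673 -0.29799904  0.20760722] [-3.14091659  0.0047983  -0.35084533]
[[423.7, 296.3], [422.7, 307.3]]
[[497.0, 169.2], [490.8, 172.6]]
```

View pics/a1.png

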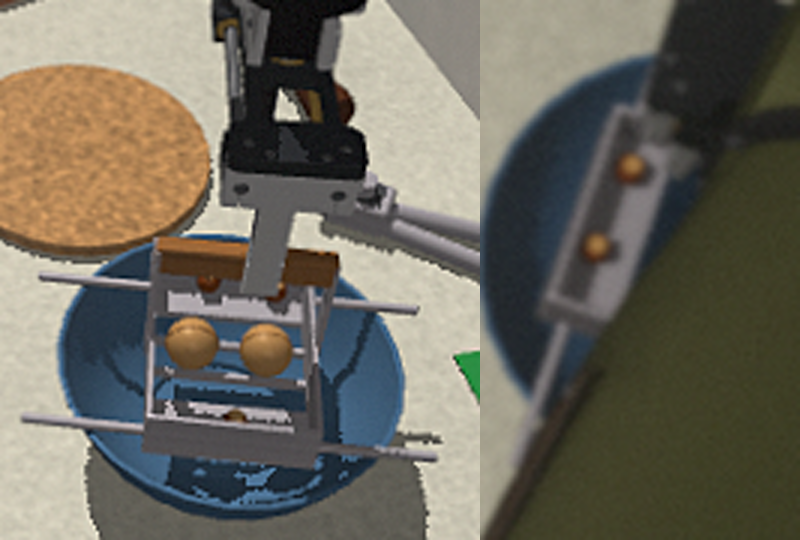

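The fingers straddle the bar near its middle. Lowering and gripping.

move_arm(
  increments=[
    [1, 0, -0.05, 0.4, 0, 0, 0],
    [1, 0, 0, 0.4, 0, 0, 0],
    [1, 0, 0, 0.23, 0, 0, 0],
    [1, 0, 0, 0, 0, 0, 0],
    [0.4, 0, 0, 0, 0, 0, 0],
    [0.2, 0, 0, 0, 0, 0, 0],
    [0, 0, 0, 0, 0, 0, 0],
    [0, 0, 0, 0, 0, 0, 0],
    [0, 0, 0, 0, 0, 0, 0],
    [0, 0, 0, 0, 0, 0, 0],
  ],
  force=50,
)

```text
time_s: 4.3
ee_pos: [0.6035, -0.2955, 0.1591]
eef_rot: [3.142, -0.0, -0.35]
force: [0.2, -0.2, 0.0]
grip_width: 0.049
grip_force: 0.0
```

move_arm(
  increments=[
    [0, 0, 0, 0, 0, 0, 0],
    [0, 0, 0, 0, 0, 0, 0],
    [0, 0, 0, 0, 0, 0, 0],
    [0, 0, 0, 0, 0, 0, 0],
    [0, 0, 0, 0, 0, 0, 0],
  ],
)

```text
time_s: 4.8
ee_pos: [0.6035, -0.2954, 0.1589]
eef_rot: [-3.141, 0.0, -0.35]
force: [0.2, 1.2, 1.1]
grip_width: 0.0134
grip_force: 49.9
```

move_arm(
  increments=[
    [0, 0, 0, -0.05, 0, 0, 0],
    [0, 0, 0, -0.1, 0, 0, 0],
    [0, 0, 0, -0.15, 0, 0, 0],
    [0, 0, 0, -0.15, 0, 0, 0],
    [0, 0, 0, -0.15, 0, 0, 0],
    [0, 0, 0, -0.1, 0, 0, 0],
    [0, 0, 0, -0.05, 0, 0, 0],
    [0, 0, 0, 0, 0, 0, 0],
  ],
)

```text
time_s: 5.6
ee_pos: [0.6035, -0.2955, 0.1968]
eef_rot: [3.142, -0.0, -0.35]
force: [0.3, 0.4, -4.7]
grip_width: 0.014
grip_force: 49.9
```

Run:
```python
from h import *
from station import ctrl
o=ctrl.get_obs(); print(o["ee_pos"],o["eef_rot"],o["force"],o["grip_width"])
s=ctrl.camera("side");t=ctrl.camera("top")
cv2.imwrite("pics/a2.png",np.hstack([cv2.resize(s["color"][220:400,340:500],(480,540),interpolation=2),cv2.resize(t["color"][120:255,420:500],(320,540),interpolation=2)]))
```

```text
[ 0.60351675 -0.2955059   0.19679433] [ 3.14153320e+00 -4.17793337e-04 -3.50201427e-01] [ 0.28027292  0.37169786 -4.65672004] 0.014019045275963095
```

View pics/a2.png

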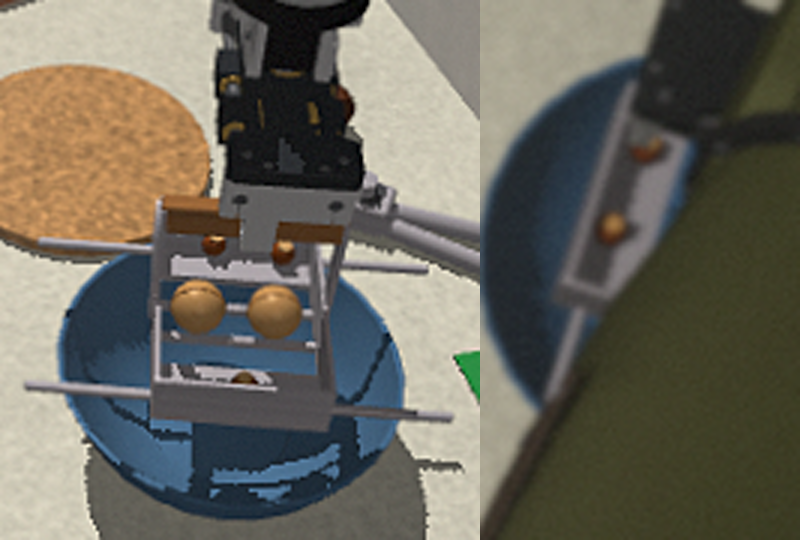

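move_arm(
  increments=[
    [0, 0, -0.15, 0, 0, 0, 0],
    [0, 0, -0.3, 0, 0, 0, 0],
    [0, 0, -0.25, 0, 0, 0, 0],
    [0, 0, -0.1, 0, 0, 0, 0],
    [0, 0, 0.15, 0, 0, 0, 0],
    [0, 0, 0.3, 0, 0, 0, 0],
    [0, 0, 0.4, 0, 0, 0, 0],
    [0, 0, 0.4, 0, 0, 0, 0],
    [0, 0, 0.25, 0, 0, 0, 0],
    [0, 0, 0.1, 0, 0, 0, 0],
    [0, 0, -0.2, 0, 0, 0, 0],
    [0, 0, -0.3, 0, 0, 0, 0],
    [0, 0, -0.2, 0, 0, 0, 0],
    [0, 0, -0.1, 0, 0, 0, 0],
    [0, 0, 0, 0, 0, 0, 0],
    [0, 0, 0, 0, 0, 0, 0],
  ],
)

```text
time_s: 7.3
ee_pos: [0.6036, -0.2953, 0.1966]
eef_rot: [3.141, -0.0, -0.35]
force: [-0.2, -0.5, -3.4]
grip_width: 0.0135
grip_force: 49.9
```

Run:
```python
from h import *
from station import ctrl
o=ctrl.get_obs(); print(o["ee_pos"],o["eef_rot"],o["force"],o["grip_width"])
s=ctrl.camera("side");t=ctrl.camera("top")
cv2.imwrite("pics/a3.png",np.hstack([cv2.resize(s["color"][220:400,340:500],(480,540),interpolation=2),cv2.resize(t["color"][120:255,420:500],(320,540),interpolation=2)]))
```

```text
[ 0.60359388 -0.29526079  0.19657096] [ 3.14144266e+00 -2.02020801e-04 -3.49644631e-01] [-0.17681314 -0.48430363 -3.35682603] 0.0135114233261599
```

View pics/a3.png

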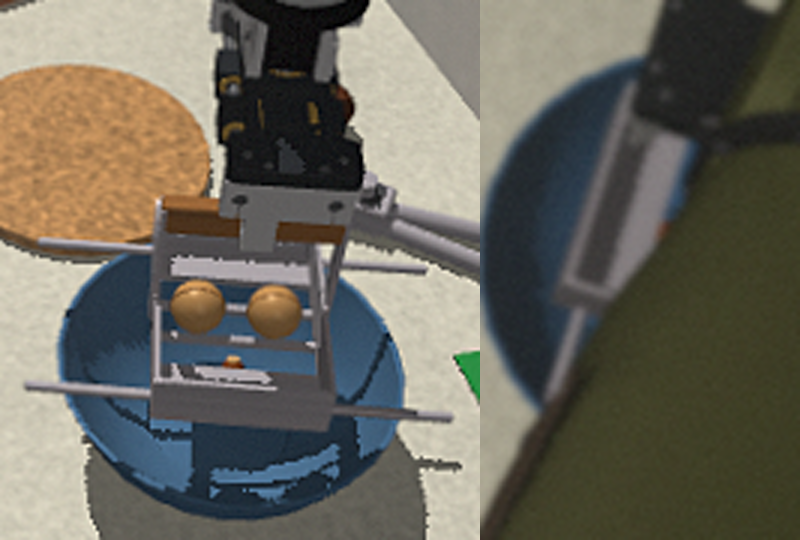

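The two far hazelnuts have left their strip. The orange spot at (232,362) is a nut seen through the near slot, so the third isn't confirmed yet. I'll shake again and detect nuts with the sieve at both ends of the stroke.

move_arm(
  increments=[
    [0, 0, 0.15, 0, 0, 0, 0],
    [0, 0, 0.35, 0, 0, 0, 0],
    [0, 0, 0.35, 0, 0, 0, 0],
    [0, 0, 0.1, 0, 0, 0, 0],
    [0, 0, -0.15, 0, 0, 0, 0],
    [0, 0, -0.35, 0, 0, 0, 0],
    [0, 0, -0.4, 0, 0, 0, 0],
    [0, 0, -0.4, 0, 0, 0, 0],
    [0, 0, -0.4, 0, 0, 0, 0],
    [0, 0, -0.15, 0, 0, 0, 0],
    [0, 0, 0.15, 0, 0, 0, 0],
    [0, 0, 0.35, 0, 0, 0, 0],
    [0, 0, 0.4, 0, 0, 0, 0],
    [0, 0, 0.4, 0, 0, 0, 0],
    [0, 0, 0.4, 0, 0, 0, 0],
    [0, 0, 0.2, 0, 0, 0, 0],
    [0, 0, 0, 0, 0, 0, 0],
    [0, 0, 0, 0, 0, 0, 0],
  ],
)

```text
time_s: 9.2
ee_pos: [0.5863, -0.3424, 0.1964]
eef_rot: [-3.141, 0.0, -0.35]
force: [-0.4, 0.1, -4.4]
grip_width: 0.0138
grip_force: 49.9
```

Run:
```python
from h import *
from station import ctrl
o=ctrl.get_obs(); print(o["ee_pos"],o["eef_rot"],o["force"],o["grip_width"])
s=ctrl.camera("side")
cv2.imwrite("tmp_s.png",s["color"])
```

```text
[ 0.58633259 -0.34235624  0.19638158] [-3.14132235e+00  7.56436855e-05 -3.50454599e-01] [-0.41494696  0.10914373 -4.39403799] 0.013766564320593911
```

move_arm(
  increments=[
    [0, 0, -0.15, 0, 0, 0, 0],
    [0, 0, -0.35, 0, 0, 0, 0],
    [0, 0, -0.4, 0, 0, 0, 0],
    [0, 0, -0.4, 0, 0, 0, 0],
    [0, 0, -0.4, 0, 0, 0, 0],
    [0, 0, -0.3, 0, 0, 0, 0],
    [0, 0, -0.15, 0, 0, 0, 0],
    [0, 0, 0, 0, 0, 0, 0],
    [0, 0, 0, 0, 0, 0, 0],
  ],
)

```text
time_s: 10.15
ee_pos: [0.6231, -0.2419, 0.1964]
eef_rot: [3.141, -0.0, -0.35]
force: [-0.0, -0.5, -3.5]
grip_width: 0.014
grip_force: 49.9
```

Run:
```python
from h import *
from station import ctrl
o=ctrl.get_obs(); print(o["time_s"],o["ee_pos"],o["eef_rot"],o["force"],o["grip_width"])
s=ctrl.camera("side")
a=cv2.imread("tmp_s.png")
cv2.imwrite("pics/a4.png",np.hstack([cv2.resize(v[240:410,350:483],(400,510),interpolation=2) for v in(a,s["color"])]))
```

```text
10.15 [ 0.62308329 -0.24186971  0.19642567] [ 3.14136139e+00 -2.02691132e-05 -3.50440904e-01] [-0.04968851 -0.46880224 -3.464306  ] 0.013999016810198366
```

View pics/a4.png

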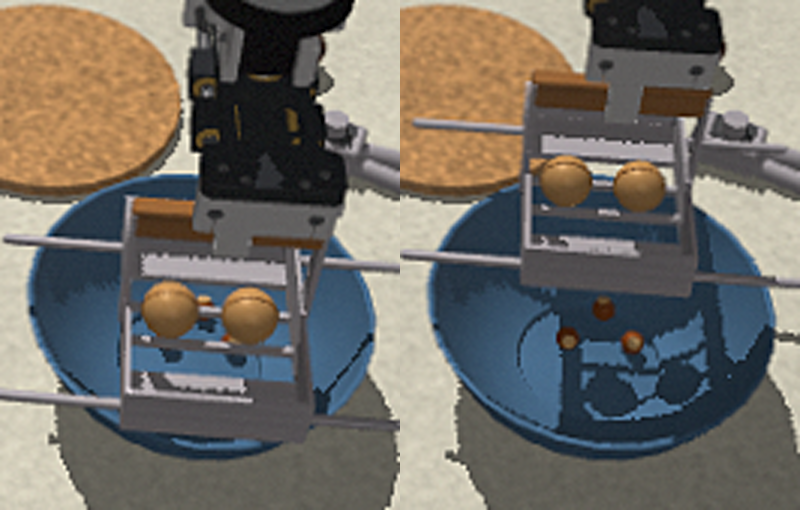

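All three hazelnuts are in the bowl, at (603,307), (568,338) and (632,342), and both walnuts are still in the sieve. Now I'll carry it to the trivet.

move_arm(
  increments=[
    [0, -0.06, -0.13, 0, 0, 0, 0],
    [0, -0.13, -0.25, 0, 0, 0, 0],
    [0, -0.19, -0.37, 0, 0, 0, 0],
    [0, -0.24, -0.46, 0, 0, 0, 0],
    [0, -0.24, -0.46, 0, 0, 0, 0],
    [0, -0.24, -0.46, 0, 0, 0, 0],
    [0, -0.24, -0.46, 0, 0, 0, 0],
    [0, -0.24, -0.46, 0, 0, 0, 0],
    [0, -0.24, -0.46, 0, 0, 0, 0],
    [0, -0.17, -0.33, 0, 0, 0, 0],
    [0, -0.1, -0.2, 0, 0, 0, 0],
    [0, -0.06, -0.13, 0, 0, 0, 0],
    [0, 0, 0, 0.1, 0, 0, 0],
    [0, 0, 0, 0.2, 0, 0, 0],
    [0, 0, 0, 0.3, 0, 0, 0],
    [0, 0, 0, 0.3, 0, 0, 0],
    [0, 0, 0, 0.3, 0, 0, 0],
    [0, 0, 0, 0.2, 0, 0, 0],
    [0, 0, 0, 0.1, 0, 0, 0],
    [0, 0, 0, 0, 0, 0, 0],
  ],
)

```text
time_s: 12.2
ee_pos: [0.5935, -0.009, 0.1208]
eef_rot: [3.141, 0.001, -0.351]
force: [-0.4, -0.2, -3.7]
grip_width: 0.0135
grip_force: 49.9
```

Run:
```python
from h import *
from station import ctrl
o=ctrl.get_obs(); print(o["time_s"],o["ee_pos"],o["eef_rot"],o["force"],o["grip_width"])
s=ctrl.camera("side");t=ctrl.camera("top")
cv2.imwrite("pics/a5.png",np.hstack([cv2.resize(s["color"][180:350,300:450],(450,510),interpolation=2),cv2.resize(t["color"][120:290,270:385],(345,510),interpolation=2)]))
```

```text
12.2 [ 0.59354552 -0.00904039  0.12076266] [ 3.14127301e+00  9.94393025e-04 -3.50646555e-01] [-0.39116313 -0.1724933  -3.70438719] 0.013480795456320126
```

View pics/a5.png

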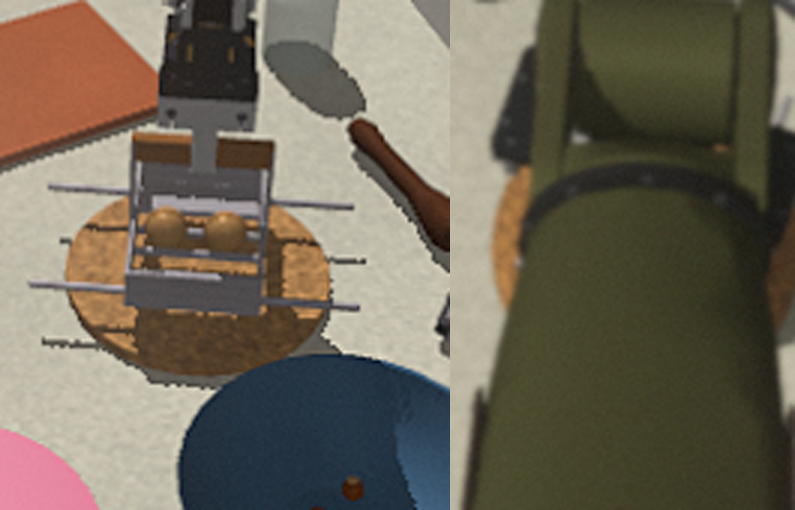

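The sieve hangs level over the middle of the cork with both walnuts in it. Lowering slowly to contact.

move_arm(
  increments=[
    [0, 0, 0, 0.1, 0, 0, 0],
    [0, 0, 0, 0.13, 0, 0, 0],
    [0, 0, 0, 0.1, 0, 0, 0],
    [0, 0, 0, 0.07, 0, 0, 0],
    [0, 0, 0, 0.05, 0, 0, 0],
    [0, 0, 0, 0, 0, 0, 0],
    [0, 0, 0, 0, 0, 0, 0],
  ],
)

```text
time_s: 13.0
ee_pos: [0.5938, -0.0087, 0.0991]
eef_rot: [-3.142, -0.0, -0.35]
force: [0.3, -0.1, -4.0]
grip_width: 0.0135
grip_force: 49.9
```

move_arm(
  increments=[
    [0, 0, 0, 0.03, 0, 0, 0],
    [0, 0, 0, 0.03, 0, 0, 0],
    [0, 0, 0, 0, 0, 0, 0],
    [0, 0, 0, 0, 0, 0, 0],
  ],
)

```text
time_s: 13.4
ee_pos: [0.5937, -0.0087, 0.0959]
eef_rot: [-3.142, 0.0, -0.35]
force: [0.7, -0.6, -4.4]
grip_width: 0.0135
grip_force: 49.9
```

move_arm(
  increments=[
    [0, 0, 0, 0.02, 0, 0, 0],
    [0, 0, 0, 0.02, 0, 0, 0],
    [0, 0, 0, 0, 0, 0, 0],
    [0, 0, 0, 0, 0, 0, 0],
  ],
)

```text
time_s: 13.8
ee_pos: [0.5938, -0.0088, 0.0959]
eef_rot: [-3.141, -0.001, -0.35]
force: [-10.6, 0.6, 15.8]
grip_width: 0.0134
grip_force: 49.9
```

Contact made. I'll ease back 1 mm and release.

move_arm(
  increments=[
    [0, 0, 0, -0.02, 0, 0, 0],
    [0, 0, 0, 0, 0, 0, 0],
    [0.2, 0, 0, 0, 0, 0, 0],
    [0.3, 0, 0, 0, 0, 0, 0],
    [0.5, 0, 0, 0, 0, 0, 0],
    [0.7, 0, 0, 0, 0, 0, 0],
    [0.9, 0, 0, 0, 0, 0, 0],
    [0.9, 0, 0, 0, 0, 0, 0],
    [0.9, 0, 0, 0, 0, 0, 0],
    [0.9, 0, 0, 0, 0, 0, 0],
  ],
)

```text
time_s: 14.8
ee_pos: [0.5938, -0.0087, 0.0949]
eef_rot: [3.142, -0.0, -0.35]
force: [-0.9, -0.3, 0.2]
grip_width: 0.0712
grip_force: 0.0
```

move_arm(
  increments=[
    [0.9, 0, 0, -0.2, 0, 0, 0],
    [0.9, 0, 0, -0.4, 0, 0, 0],
    [0.9, 0, 0, -0.6, 0, 0, 0],
    [0.9, 0, 0, -0.8, 0, 0, 0],
    [0.9, 0, 0, -0.8, 0, 0, 0],
    [0.9, 0, 0, -0.6, 0, 0, 0],
    [0.9, 0, 0, 0, 0, 0, 0],
    [0.9, -0.8, 0, 0, 0, 0, 0],
    [0.9, -0.8, 0, 0, 0, 0, 0],
    [0.9, -0.8, 0, 0, 0, 0, 0],
    [0.9, -0.8, 0, 0, 0, 0, 0],
    [0.9, 0, 0, 0, 0, 0, 0],
    [0.9, 0, 0, 0, 0, 0, 0],
  ],
)

```text
time_s: 16.1
ee_pos: [0.4434, 0.0463, 0.2654]
eef_rot: [-3.141, -0.001, -0.35]
force: [-0.1, -0.0, 0.4]
grip_width: 0.0848
grip_force: 0.0
```

Run:
```python
from h import *
from station import ctrl
o=ctrl.get_obs(); print(o["time_s"],o["ee_pos"],o["force"])
s=ctrl.camera("side");t=ctrl.camera("top"); s0=pickle.load(open("side0.pkl","rb"))
for n,c in(("s",s),("t",t)):
    for k in("sieve_grip","walnut1","hazelnut1","bowl"): print(n,k,[(round(d["conf"],2),np.round(d["centre"]).tolist(),int(d["mask"].sum())) for d in ctrl.cut_out(k,c)])
    print("expected bar",proj(c,[(.5945,-.009,.112)]).round(), "walnuts",proj(c,np.array([[.5945,-.009,.048]])).round())
# bar fit in side view alone, z,fixed
m=barmask(s,(325,215,415,270)).astype(float); print(m.sum())
f=lambda z:fitbar
hull=cv2.convexHull(proj(s,barpts([.5945,-.009,.112,-.35])).round().astype(int)); q=cv2.fillConvexPoly(np.zeros(m.shape,np.uint8),hull,1)
print("IoU",np.minimum(q,m).sum()/np.maximum(q,m).sum(), cv2.boundingRect(q), cv2.boundingRect(m.astype(np.uint8)))
d=cv2.absdiff(s["color"],s0["color"]).max(2)[345:400,360:480]; print("bowl front diff",(d>40).mean())
```

```text
16.1 [0.44335377 0.04630462 0.26535597] [-0.12322967 -0.02247198  0.40168914]
s sieve_grip [(0.74, [254.0, 364.0], 2305)]
s walnut1 [(0.47, [265.0, 379.0], 152), (0.42, [263.0, 352.0], 151)]
s hazelnut1 [(0.72, [257.0, 366.0], 2486), (0.42, [354.0, 404.0], 42)]
s bowl [(0.69, [342.0, 414.0], 8473), (0.19, [279.0, 367.0], 2299)]
expected bar [[367. 238.]] walnuts [[366. 258.]]
t sieve_grip [(0.89, [183.0, 350.0], 1948)]
t walnut1 []
t hazelnut1 [(0.59, [201.0, 459.0], 48), (0.46, [181.0, 448.0], 48)]
t bowl [(0.94, [187.0, 477.0], 9841)]
expected bar [[336. 190.]] walnuts [[335. 198.]]
116.0
IoU 0.0 (343, 231, 49, 15) (325, 215, 21, 8)
bowl front diff 0.41333333333333333
```

Run:
```python
from h import *
from station import ctrl
s=ctrl.camera("side");t=ctrl.camera("top"); s0=pickle.load(open("side0.pkl","rb"));t0=pickle.load(open("top0.pkl","rb"))
hsv=cv2.cvtColor(s["color"],cv2.COLOR_BGR2HSV)
for r in range(222,254,3): print(r,[tuple(hsv[r,c]) and "%d/%d/%d"%tuple(hsv[r,c]) for c in range(336,402,5)])
for c in(s0,s,t0,t):
    m=cv2.inRange(cv2.cvtColor(c["color"],cv2.COLOR_BGR2HSV),(95,100,20),(120,255,255)); m[:, :350]=0;m[:100]=0
    m=cv2.morphologyEx(m,cv2.MORPH_OPEN,np.ones((3,3)));n,l,st,ce=cv2.connectedComponentsWithStats(m)
    k=cv2.findNonZero(m); print(cv2.boundingRect(k))
```

```text
222 ['9/146/75', '18/45/85', '23/29/159', '23/30/184', '23/30/172', '23/27/168', '24/29/174', '22/32/178', '23/32/178', '23/31/181', '23/29/175', '24/32/170', '23/31/181', '24/29/173']
225 ['27/27/96', '25/31/182', '23/31/179', '20/32/176', '24/30/176', '24/29/176', '23/31/182', '24/28/175', '26/30/171', '24/29/176', '25/31/179', '25/28/174', '24/29/177', '24/30/179']
228 ['24/29/178', '24/30/176', '23/29/174', '24/28/175', '23/31/179', '23/30/179', '23/30/180', '22/32/178', '21/28/179', '21/33/180', '24/28/176', '24/29/178', '26/31/173', '24/28/171']
231 ['23/30/172', '24/29/175', '19/40/174', '28/23/181', '28/24/179', '26/28/180', '24/27/180', '25/28/176', '23/28/180', '27/26/176', '24/30/176', '25/32/176', '23/29/177', '24/31/174']
234 ['24/29/176', '22/31/183', '14/155/127', '14/156/137', '14/165/136', '13/164/134', '13/165/133', '13/147/137', '14/96/149', '15/75/152', '17/60/161', '25/24/180', '21/29/175', '23/30/177']
237 ['24/29/174', '20/32/177', '12/126/65', '14/108/64', '14/116/66', '14/112/64', '13/126/67', '15/139/75', '14/148/95', '14/152/104', '14/154/114', '22/40/146',
[... 308 characters left out ...]
13/72/67', '14/118/65', '14/167/67', '13/149/65', '23/29/177', '26/29/175', '24/29/174']
246 ['27/26/178', '15/122/167', '162/9/138', '175/20/76', '0/17/74', '0/17/73', '0/17/73', '6/17/73', '15/7/70', '168/18/72', '143/9/111', '24/28/185', '23/32/170', '23/30/177']
249 ['4/35/169', '13/74/158', '0/9/112', '8/14/71', '12/18/70', '174/17/74', '0/16/79', '0/7/77', '170/10/73', '174/17/75', '162/12/110', '15/143/166', '28/24/171', '23/29/175']
252 ['15/73/63', '11/64/64', '170/10/76', '174/9/136', '0/4/118', '8/16/62', '170/13/58', '0/8/68', '0/8/67', '0/8/65', '168/11/116', '15/139/169', '15/154/157', '25/32/176']
(350, 100, 124, 293)
(350, 100, 124, 293)
(443, 134, 88, 101)
(436, 134, 96, 96)
```

The bar sits at columns 343–390, rows 232–245. That matches the prediction for the sieve level in the middle of the cork. The bowl hasn't shifted and the walnuts are still in the sieve. Handing in.

```bash
python3 -c "
from station import ctrl
print(ctrl.hand_in())"
```

```text
the job is handed in; nothing more can be done
None
```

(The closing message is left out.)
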